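# Fit a circlip to a stub axle with circlip pliers and hold it spread at the groove

## Robot

A 6-joint arm with a two-finger parallel gripper is mounted at the origin on a cart in front of the work surface, level with it; the furniture and walls round the work are solid. World frame = base frame: x ahead of the robot, y to its left, z up, the work surface at z = 0. Lengths are in m, angles in degrees, forces in N, time in s.
With the tool pointing down it reaches from about 0.4 to 0.825 m from the base axis. Payload 7 kg.
Tool frame: the origin (TCP) lies midway between the tips of the shut fingers; the grasp point (between the pads) lies r.pinch_z behind it (r.pinch_z is the distance from the TCP to the grasp point, in m); z points along the fingers, y is the line along which they close (so a half turn about z gives the same grasp; the last joint's range is limited). The gripper opens to 88 mm and grips with 3 to 60 N. Pads are 19 mm wide; open, the fingers measure 130 mm over their backs; the gripper's body (78 mm by 193 mm) begins 47 mm behind the grasp point.
Start: joints at [91.679, 20.546, 0.682, 0, -70.136, -16.507], TCP at [0.173, 0.652, 0.227] pointing down, gripper open.
Joint ranges: [-176.03, 176.03], [-82.01, 121.73], [-58.28, 71.71], [-173.87, 95.51], [-174.79, -0.11], [-173.66, 173.66]. Speed limits (degrees/s): [136.94, 136.94, 172.46, 180, 180, 180].

## Interface

Orientations are given as [roll, pitch, yaw] about the fixed x, y, z axes, in that order (R = Rz(yaw) Ry(pitch) Rx(roll)).
In Python, from plant import r, optics, job gives the robot as it stands.
- The arm moves only by the shell command python3 -m crank 'ROWS' [FORCE]. ROWS is JSON, a list of rows, each an object with "xyz": the shift along the tool's x, y, z in units of 30 mm (1.0 is 30 mm), a list of three; "delta_rot": the turn, a rotation vector about the tool's x, y, z in degrees, a list of three; "claw": the closure, from 0 (fully open) to 1 (shut). A call has 1 to 20 rows; each row is the pose to reach, as a shift and turn from the pose commanded when the call began, along the tool's axes at that moment; what a row does not reach only later rows make up. A row lasts 1/8 s, in which the tool goes at most 62.5 mm and 10.7 degrees, less where a joint would pass 70% of its speed; a pose out of reach is approached as far as the arm can. A call with a gripper value outside its range is refused whole. The fingers move at their own pace and stop on an object; FORCE is the grip in N (left out, the last holds). Time passes only in rows, so rows that repeat a pose let the fingers close. It gives the time, the measured TCP pose, the force, the opening and the grip force at its end, in the units of the state.
- r.get_state(): the state, without advancing time (a new reading comes with each control period).
- optics.capture(name): name is "scene" or "top" or "wrist"; returns a dict with "img" (480x640x3 uint8, blue, green, red), "fovy" (degrees; the focal length in pixels is half the picture's height over the tangent of half this angle, whatever the lens; pixels are square), "cx", "cy" (the principal point, pixels), "dist" ([k1, k2, p1, p2, k3] as OpenCV has them; the pictures are not rectified), "eye" and "rotation" of the camera in the world; the wrist camera has in their place "hand_eye" (4x4, takes a point from camera to tool coordinates, whose origin is the TCP and whose axes are the flange's). Camera axes: x right, y up, looking along -z (the intrinsics and any distortion apply to the point x, -y, -z); pixel columns grow to the right and rows downward; lengths in m; the calibration is good to about 2 mm. A picture is of the moment at which its call begins: read the wrist's pose just before it. There is no depth.
- job.close_job(): hands the job in; it is judged then, once.
The state is a dict: "time_s": time; "joints": joint angles; "qd": joint speeds; "joint_torque": joint torques, N m; "tcp_pos": TCP position; "eef_rot": TCP orientation; "contact_force": force on the tool from outside, world axes, zero at the start; "moment": the same for the moment, N m; "gripper_width": finger opening in m; "gripper_force": force on a finger pad.
Only numpy, scipy, OpenCV 4.12 (cv2) and the standard library are available. Lean on these libraries where they do the work, as an engineer would, in place of code of your own. Each camera call takes 0.05 s, during which the arm holds its last target. There are 200 camera calls.

## Task

Lay the stub axle flat in the two saddles of the nest, fully down, with its round grooved end sticking out of the open front (away from the back stop), and let go of it without dropping it. Then squeeze the handles of the circlip pliers to spread the circlip, lift them from the stand, bring the circlip in front of the axle's free end and slide it on along the axle, straight and not touching hard, until it stands over the groove. Finish there while still holding the pliers squeezed, with the circlip fully spread around the groove, and leave the other things on the bench alone.

Things in the scene. Friction and masses are not known exactly. Their poses are not given: they have to be found in the camera images.
- axle: Loose stub axle, about 0.35 kg: square aluminium body 34 x 34 x 106 mm and, at one end only, a round steel journal 32 mm in diameter with a narrow dark groove. Origin on the axis, 17 mm above its underside, at the best place to grip (34 mm across y). x runs along the axis: body from x = -43 to +63 mm, journal from -43 to -87 mm (last 5 mm taper to 26 mm diameter). z up.
- axle_nose (a point): Centre of the free end face of the axle's journal (axle x = -87 mm); axes of the axle.
- axle_groove (a point): Centre of the groove, on the axle's axis (axle x = -63 mm); axes of the axle. The groove is 8 mm wide and 26 mm in diameter, with 32 mm journal on both sides.
- nest: Fixed nest for the axle: base 124 x 76 x 10 mm with two aluminium U saddles, 12 mm thick, at x = -34 and +34 mm, and a back stop with its face at x = +66 mm. Slots 38 mm wide, floors 45 mm and prongs 76 mm above the table; fingers fit in the 56 mm between the saddles. Origin on the table, midway between the saddles; x points from the open front (-x) to the back stop.
- nest_seat (a point): Where the axle's origin lies when seated, 62 mm above the table; axes of the nest. Seated, axle x = nest x: the journal sticks out of the open front, and the axle's back face stands 3 mm short of the back stop. A tall drawer cabinet stands behind the middle of the table: pass in front of it.
- stand: Fixed stand of the pliers: base 90 x 80 x 8 mm with two grey uprights 42 mm wide, 35 mm apart along x, 92 mm high (side lips to 99 mm). The pliers' flange lies loose on them; the circlip hangs between them with room to spread. Lift the pliers straight up by 90 mm to clear it. Origin at the centre of its underside.
- pliers: Reverse-action circlip pliers, loose, 0.23 kg, upright in the stand, handles up. Origin midway between the pivots, 100 mm above the table at the start; z up, y across the handles, x along the circlip's axis (both faces alike). Housing 26 x 44 x 20 mm, flange 58 x 32 mm (x, y) 2 to 8 mm below the origin; below it two jaws with the circlip on their tips, reaching 82 mm below the origin.
- pliers_grip (a point): Middle of the two black handles, 33 mm above the pliers' origin: where to squeeze, along y. Handles are 14 mm wide along x, 8 to 52 mm above the origin. Width over them here: 54 mm at rest (66 mm at their tops), 34 mm and parallel at the stop. 30 to 50 N of grip holds them at the stop; let go, they spring back.
- ring_centre (a point): Centre of the circlip's opening when fully spread, 49.4 mm below the pliers' origin, fixed to the housing; axes of the pliers. The circlip is a steel ring of two halves, 4 mm thick along x, carried by the jaw tips. Opening 29 mm across at rest (too small for the journal), about 38 mm when fully spread; then up to 27 mm to each side.
- lever_left (a joint): Squeeze of the handles: 0 at rest (circlip closed), 0.31 rad at the stop (circlip fully spread). Both handles move equally.
- oiler: Bystander, to be left alone: upright cream plastic oil bottle with a red spout, 41 x 41 x 118 mm; origin at the centre of its underside.
- eraser: Bystander, to be left alone: small eraser, 19 x 46 x 12 mm; origin at the centre of its underside.
- marker: Bystander, to be left alone: marker pen lying flat, 17 x 135 x 16 mm; origin at the centre of its underside.
- bracket_a: Bystander, to be left alone: black slotted flat bracket with screws, 30 x 98 x 14 mm; origin at the centre of its underside.

How it is judged (in metres and radians):
On the way, in this order (a step that is already met when the one before it is completed fails the run):
1. the axle lies in the nest, fully down, journal out of the front, let go (x of axle in the frame of nest_seat between -0.01 and 0.008 m and y of axle in the frame of nest_seat between -0.004 and 0.004 m and z of axle in the frame of nest_seat between -0.003 and 0.003 m and angle between the x axis of axle and the x axis of nest, either way round below 0.06 rad and x of axle_nose in the frame of nest_seat below -0.06 m and contact force between the fingers and axle below 0.5 N), for 0.2 s.
2. the spread circlip is in front of the axle's free end, on its axis (value of joint lever_left above 0.25 rad and x of ring_centre in the frame of axle between -0.15 and -0.088 m and y of ring_centre in the frame of axle between -0.006 and 0.006 m and z of ring_centre in the frame of axle between -0.006 and 0.006 m), for 0.05 s.
At the end, for the whole second after the job is handed in: Axle let go in the nest (3 mm down, 4 mm sideways, 0.06 rad, -10 to +8 mm along), journal out in front. Fingers still squeeze the pliers (over 5 N, lever over 0.25 rad), circlip at the groove within 4 mm, 4.5 mm off axis, 0.12 rad, under 6 N on the axle; nothing else carries it; all still (all of step 1 and value of joint lever_left above 0.25 rad and x of ring_centre in the frame of axle between -0.067 and -0.059 m and y of ring_centre in the frame of axle between -0.0045 and 0.0045 m and z of ring_centre in the frame of axle between -0.0045 and 0.0045 m and angle between the x axis of pliers and the x axis of axle, either way round below 0.12 rad and contact force between the fingers and pliers above 5 N and contact force between pliers and axle below 6 N and contact force between pliers and nest below 0.5 N and contact force between pliers and stand below 0.5 N and linear speed of each of pliers, axle below 0.02 m/s); the arm keeps its last pose, push and grip.
It fails at once if the axle is dropped (let go and falling faster than 0.6 m/s, a fall of about 2 cm) (contact force between the fingers and axle below 0.1 N and linear speed of axle above 0.6 m/s).
It fails at once if the circlip is forced hard against the axle (over 25 N) (contact force between pliers and axle above 25 N).
It fails at once if one of the other things on the bench is moved by more than 2 cm (distance of any of oiler, eraser, marker, bracket_a from where it was at the start of the episode above 0.02 m).
It also fails if it takes over 61 s, if anything falls off the work surface, if the arm or the gripper's body presses on something with over 40 N, if the wrist force passes 120 N, or if a joint passes its speed limit or range.

## Working session

There is one attempt and no reset: what is moved stays moved. The work goes in short steps, Python scripts to look and compute and a shell command to move; the robot and the scene stay as the last step left them, time stands still between calls to the robot, and variables do not carry over. Pictures are saved under pics/ and viewed, at most 10 in all, crops included, and the job is handed in when it is done.

```bash
ls; mkdir -p pics
python3 - <<'E'
from plant import r, optics, job
import cv2, numpy as np
print(r.get_state(), r.pinch_z)
for n in ("scene","top","wrist"):
    c=optics.capture(n); cv2.imwrite(f"pics/{n}0.png",c["img"]); print(n,{k:(np.round(v,4).tolist() if not isinstance(v,str) else v) for k,v in c.items() if k!="img"})
E
```

```text
pics
{'time_s': 0.0, 'joints': array([ 9.16811156e+01,  2.05901898e+01,  6.35175070e-01, -1.98525498e-02,
       -7.01337780e+01, -1.65073601e+01]), 'qd': array([-0.01109477, -0.0569633 , -0.01359768,  0.07515722, -0.03147931,
        0.06411264]), 'joint_torque': array([-2.26601669e-04, -5.82713056e+01,  2.93053490e+01,  6.99742064e+00,
        6.96349656e-03, -1.38752503e-04]), 'tcp_pos': array([0.17262135, 0.65207366, 0.22564821]), 'eef_rot': array([ 1.79909564e+02, -7.33824516e-03, -1.48329996e+01]), 'contact_force': array([-0.73192825,  0.25009669, -0.12563262]), 'moment': array([-0.01657614, -0.03297164,  0.0040629 ]), 'gripper_force': 0.0, 'gripper_width': 0.08749202150007045} 0.0188
scene {'fovy': 53.458, 'cx': 312.0236, 'cy': 243.0327, 'dist': [0.012, 0.0, 0.0, 0.0, 0.0], 'eye': [-0.0616, -0.5788, 0.6369], 'rotation': [53.0345, 1.0899, -59.4918]}
top {'fovy': 48.1303, 'cx': 312.7355, 'cy': 230.5702, 'dist': [-0.071, 0.0, 0.0, 0.0, 0.0], 'eye': [0.4254, -0.2461, 1.125], 'rotation': [5.5091, 1.3931, -90.7268]}
wrist {'fovy': 65.7743, 'cx': 324.316, 'cy': 244.6687, 'dist': [-0.0448, 0.0, 0.0, 0.0, 0.0], 'hand_eye': [[-0.0005, 0.9578, 0.2873, 0.0774], [1.0, 0.0009, -0.0011, 0.0009], [-0.0013, 0.2873, -0.9578, -0.158], [0.0, 0.0, 0.0, 1.0]]}
```

View pics/top0.png

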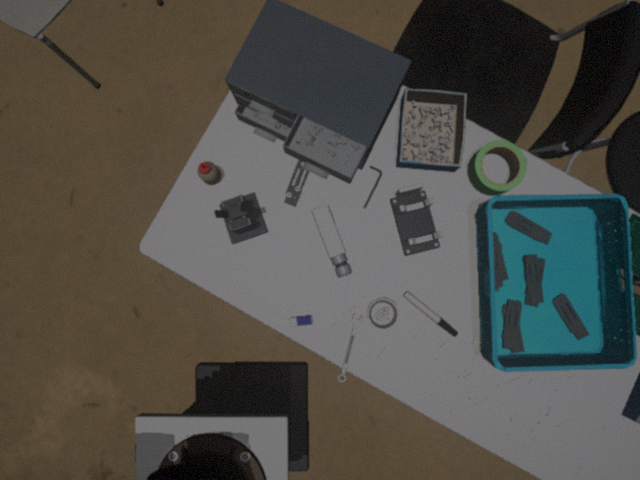

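View pics/scene0.png

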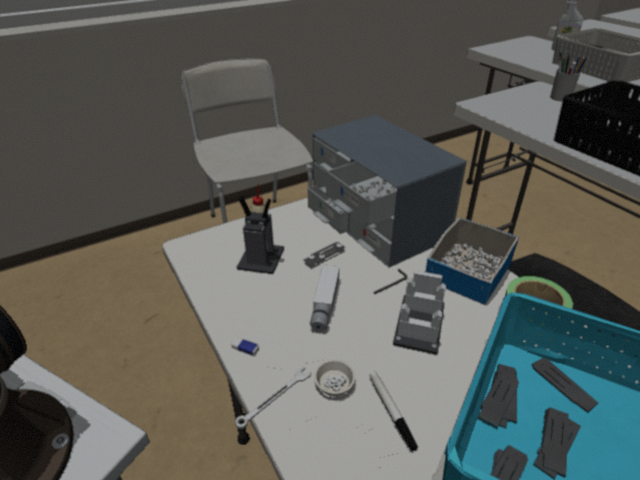

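The top view shows the axle at (332,240) with its journal toward (343,268), the nest at (415,222), and the stand with the pliers at (242,217). The oiler is at (208,172). I'll set up helpers and zoom in.

```bash
cat > h.py <<'E'
import cv2, numpy as np
from scipy.spatial.transform import Rotation as Rot
from plant import r, optics
F=np.diag([1.,-1,-1])
def cam(name):
    s=r.get_state(); c=optics.capture(name)
    f=240/np.tan(np.radians(c["fovy"]/2)); c["K"]=np.array([[f,0,c["cx"]],[0,f,c["cy"]],[0,0,1]])
    if name=="wrist":
        T=np.eye(4); T[:3,:3]=Rot.from_euler("xyz",s["eef_rot"],degrees=True).as_matrix(); T[:3,3]=s["tcp_pos"]
        T=T@np.array(c["hand_eye"]); c["R"],c["o"]=T[:3,:3],T[:3,3]
    else:
        c["R"]=Rot.from_euler("xyz",c["rotation"],degrees=True).as_matrix(); c["o"]=np.array(c["eye"])
    c["dist"]=np.array(c["dist"],float); return c
def ray(c,uv):
    p=cv2.undistortPoints(np.array(uv,float).reshape(-1,1,2),c["K"],c["dist"]).reshape(-1,2)
    return np.c_[p,np.ones(len(p))]@F@c["R"].T
def plane(c,uv,z):
    d=ray(c,uv); return c["o"]+d*((z-c["o"][2])/d[:,2])[:,None]
def proj(c,P):
    q=(np.atleast_2d(P)-c["o"])@c["R"]@F
    return cv2.projectPoints(q,np.zeros(3),np.zeros(3),c["K"],c["dist"])[0].reshape(-1,2)
def crop(c,x,y,w,h,k): return cv2.resize(c["img"][y:y+h,x:x+w],None,fx=k,fy=k,interpolation=cv2.INTER_CUBIC)
E
python3 - <<'E'
from h import *
t=cam("top"); s=cam("scene")
m=np.vstack([np.hstack([crop(t,190,150,100,75,4),crop(t,295,180,150,75,4)[:,:400]]),np.hstack([crop(t,370,180,100,75,4),crop(s,225,190,100,75,4)])])
m=np.clip(m*1.6,0,255).astype(np.uint8)
cv2.imwrite("pics/m1.png",m)
print(plane(t,[(332,240),(343,268),(320,210),(242,217),(415,222),(208,172),(302,320),(430,313),(297,183)],0.0).round(3))
s=np.clip(crop(s,380,250,80,110,5)*1.6,0,255).astype(np.uint8); cv2.imwrite("pics/m2.png",s)
E
```

```text
[[ 0.514 -0.26   0.   ]
 [ 0.455 -0.282  0.   ]
 [ 0.578 -0.236  0.   ]
 [ 0.565 -0.071  0.   ]
 [ 0.549 -0.435  0.   ]
 [ 0.664  0.003  0.   ]
 [ 0.348 -0.195  0.   ]
 [ 0.359 -0.461  0.   ]
 [ 0.636 -0.188  0.   ]]
```

View pics/m1.png

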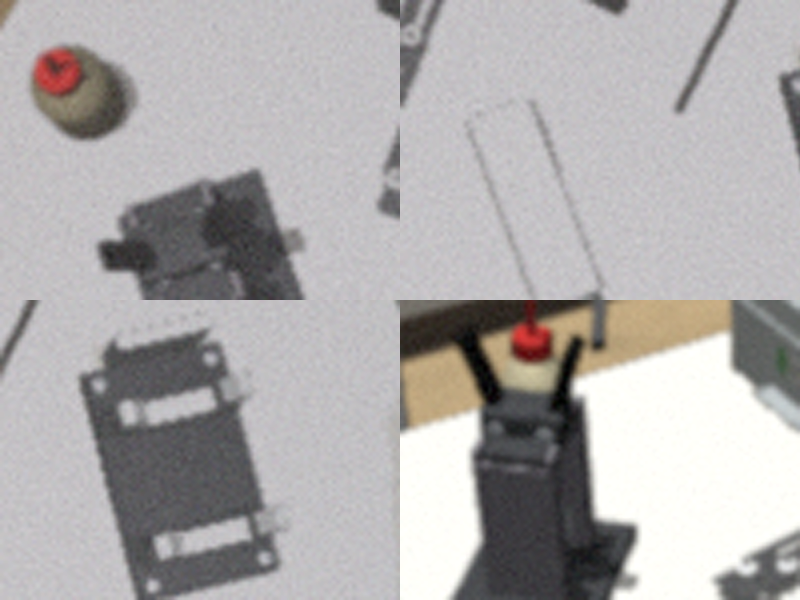

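View pics/m2.png

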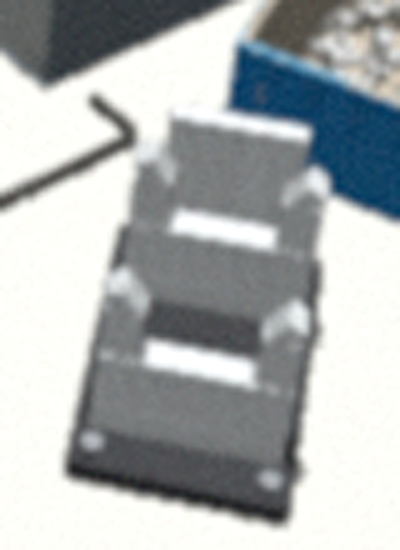

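The crops show the nest's back stop on its far end (mosaic (155,350), world +x). Its front saddle floor is at about (213,538) and the rear one at about (178,404). The pliers' handles are at (125,255) and (230,225). Axle, nest and pliers all have yaw of about 15–20°.

```bash
cat >> h.py <<'E'
def go(pos,yaw,rp=(180,0)):
    "shift (30 mm units) and turn from present pose, tool axes"
    s=r.get_state(); R0=Rot.from_euler("xyz",s["eef_rot"],degrees=True)
    R1=Rot.from_euler("xyz",[*rp,yaw],degrees=True)
    d=np.array(pos)-s["tcp_pos"]
    print("xyz",(R0.inv().apply(d)/0.03).round(3).tolist(),"rot",(R0.inv()*R1).as_rotvec(degrees=True).round(2).tolist(),"mm",(np.linalg.norm(d)*1e3).round(1))
def yaw(v): return np.degrees(np.arctan2(v[1],v[0])).round(2)
E
python3 - <<'E'
from h import *
t=cam("top"); m=lambda a,b:(370+a/4,180+(b-300)/4)
P=plane(t,[m(213,538),m(178,404)],0.045); print("nest",P.round(4),yaw(P[1]-P[0]),np.linalg.norm(P[1]-P[0]),P.mean(0))
go((0.43,0.10,0.235),-90); go((0.50,-0.265,0.2),-160)
E
```

```text
nest [[ 0.5085 -0.4434  0.045 ]
 [ 0.5768 -0.4279  0.045 ]] 12.79 0.07000548683972141 [ 0.54264037 -0.4356241   0.045     ]
xyz [13.003, 15.604, -0.283] rot [0.03, -0.03, 75.17] mm 609.4
xyz [18.373, 26.767, 0.891] rot [0.01, -0.05, 145.17] mm 974.3
```

```bash
python3 -m crank '[{"xyz":[13,15.6,-0.3],"delta_rot":[0,0,75],"claw":0},{"xyz":[13,15.6,-0.3],"delta_rot":[0,0,75],"claw":0},{"xyz":[13,15.6,-0.3],"delta_rot":[0,0,75],"claw":0},{"xyz":[13,15.6,-0.3],"delta_rot":[0,0,75],"claw":0},{"xyz":[13,15.6,-0.3],"delta_rot":[0,0,75],"claw":0},{"xyz":[13,15.6,-0.3],"delta_rot":[0,0,75],"claw":0},{"xyz":[13,15.6,-0.3],"delta_rot":[0,0,75],"claw":0},{"xyz":[13,15.6,-0.3],"delta_rot":[0,0,75],"claw":0},{"xyz":[13,15.6,-0.3],"delta_rot":[0,0,75],"claw":0},{"xyz":[18.4,26.8,0.9],"delta_rot":[0,0,145],"claw":0},{"xyz":[18.4,26.8,0.9],"delta_rot":[0,0,145],"claw":0},{"xyz":[18.4,26.8,0.9],"delta_rot":[0,0,145],"claw":0},{"xyz":[18.4,26.8,0.9],"delta_rot":[0,0,145],"claw":0},{"xyz":[18.4,26.8,0.9],"delta_rot":[0,0,145],"claw":0},{"xyz":[18.4,26.8,0.9],"delta_rot":[0,0,145],"claw":0},{"xyz":[18.4,26.8,0.9],"delta_rot":[0,0,145],"claw":0},{"xyz":[18.4,26.8,0.9],"delta_rot":[0,0,145],"claw":0},{"xyz":[18.4,26.8,0.9],"delta_rot":[0,0,145],"claw":0},{"xyz":[18.4,26.8,0.9],"delta_rot":[0,0,145],"claw":0},{"xyz":[18.4,26.8,0.9],"delta_rot":[0,0,145],"claw":0}]' 30
python3 - <<'E'
from h import *
c=cam("wrist"); cv2.imwrite("pics/w1.png",np.clip(c["img"]*1.5,0,255).astype(np.uint8)); print(r.get_state())
E
```

```text
time_s: 2.8
tcp_pos: [0.5008, -0.2651, 0.2001]
eef_rot: [-180.0, 0.1, -159.7]
contact_force: [0.1, -0.3, -0.8]
gripper_width: 0.0877
gripper_force: 0.0
{'time_s': 2.85, 'joints': array([-8.11793467e+00,  1.14810361e+01, -1.54904518e+01, -9.52625491e-04,
       -6.29802643e+01, -6.16192244e+01]), 'qd': array([-0.24063612,  0.15888316,  0.07423578, -0.03723149,  0.08279838,
       -0.09229949]), 'joint_torque': array([-7.66414404e-02, -4.40207756e+01,  2.76928174e+01,  6.61550984e+00,
       -5.13457472e-02,  7.91930779e-04]), 'tcp_pos': array([ 0.50081003, -0.2651715 ,  0.20005425]), 'eef_rot': array([-1.79977813e+02,  4.28523532e-02, -1.59737583e+02]), 'contact_force': array([ 0.83155437, -0.0045178 ,  0.57808392]), 'moment': array([ 0.06701854, -0.16138284,  0.04585397]), 'gripper_force': 0.0, 'gripper_width': 0.08739929513989543}
```

View pics/w1.png

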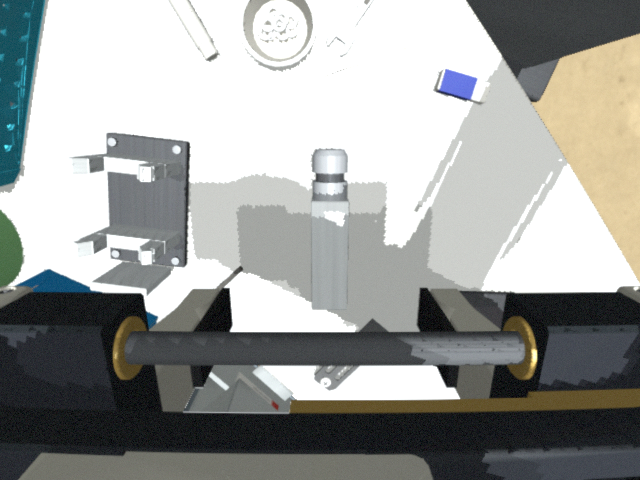

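The wrist view shows the axle body from (311,202) to (347,308), with the journal up at (330,150) and the groove near (330,178). The nest is at left, with base screws at (112,142), (178,150), (176,261) and (115,254), and prong tops at (88,163), (150,173), (90,243) and (150,256).

Run:
```python
from h import *
c=cam("wrist")
A=plane(c,[(311.5,202),(348.5,202),(312.5,308),(347.5,308)],0.034)
j=(A[0]+A[1])/2; b=(A[2]+A[3])/2; print("axle",yaw(b-j),np.linalg.norm(b-j),np.linalg.norm(A[0]-A[1]),np.linalg.norm(A[2]-A[3]))
u=(b-j)/np.linalg.norm(b-j); o=(j+b)/2-u*0.010; print("origin",o.round(4), yaw(u))
N=plane(c,[(112,142),(178,150),(176,261),(115,254)],0.011); print("screws",N.round(4),N.mean(0).round(4))
for a,b2 in((0,3),(1,2),(1,0),(2,3)): print(yaw(N[b2]-N[a]),np.linalg.norm(N[b2]-N[a]))
go((*o[:2],0.12),yaw(u)-180); go((*o[:2],0.017-0.0188+0.003),yaw(u)-180)
```

```text
axle 20.49 0.10282296958763225 0.03261502362278541 0.033655884437903336
origin [ 0.5187 -0.2541  0.034 ] 20.49
screws [[ 0.5001 -0.4742  0.011 ]
 [ 0.4864 -0.4143  0.011 ]
 [ 0.592  -0.3902  0.011 ]
 [ 0.6064 -0.4501  0.011 ]] [ 0.5462 -0.4322  0.011 ]
12.76 0.10901522639968482
12.88 0.10836697086184931
-77.12 0.06139329462380475
-76.51 0.061641453862612
xyz [-0.685, 0.145, 2.667] rot [-0.02, 0.04, -0.24] mm 82.7
xyz [-0.682, 0.146, 6.627] rot [-0.02, 0.04, -0.24] mm 199.9
```

```bash
python3 -m crank '[{"xyz":[-0.69,0.15,2.67],"delta_rot":[0,0,-0.2],"claw":0},{"xyz":[-0.69,0.15,2.67],"delta_rot":[0,0,-0.2],"claw":0},{"xyz":[-0.69,0.15,4.5],"delta_rot":[0,0,-0.2],"claw":0},{"xyz":[-0.69,0.15,5.8],"delta_rot":[0,0,-0.2],"claw":0},{"xyz":[-0.69,0.15,6.53],"delta_rot":[0,0,-0.2],"claw":0},{"xyz":[-0.69,0.15,6.53],"delta_rot":[0,0,-0.2],"claw":0.4},{"xyz":[-0.69,0.15,6.53],"delta_rot":[0,0,-0.2],"claw":0.8},{"xyz":[-0.69,0.15,6.53],"delta_rot":[0,0,-0.2],"claw":0.8},{"xyz":[-0.69,0.15,6.53],"delta_rot":[0,0,-0.2],"claw":0.8},{"xyz":[-0.69,0.15,6.53],"delta_rot":[0,0,-0.2],"claw":0.8},{"xyz":[-0.69,0.15,6.53],"delta_rot":[0,0,-0.2],"claw":0.8},{"xyz":[-0.69,0.15,6.53],"delta_rot":[0,0,-0.2],"claw":0.8}]' 40
python3 - <<'E'
from h import *
go((0.5187,-0.2541,0.20),-159.5); go((0.545,-0.433,0.20),12.8-180)
E
```

```text
time_s: 4.4
tcp_pos: [0.5184, -0.2546, 0.0038]
eef_rot: [180.0, 0.0, -159.6]
contact_force: [-0.3, 1.4, 2.2]
gripper_width: 0.0341
gripper_force: 40.0
xyz [-0.014, 0.012, -6.54] rot [0.01, 0.0, -0.13] mm 196.2
xyz [1.24, -5.884, -6.54] rot [0.01, 0.0, 7.57] mm 266.5
```

```bash
python3 -m crank '[{"xyz":[0,0,-1],"delta_rot":[0,0,0],"claw":0.8},{"xyz":[0,0,-2.5],"delta_rot":[0,0,0],"claw":0.8},{"xyz":[0,0,-4],"delta_rot":[0,0,0],"claw":0.8},{"xyz":[0,0,-5.5],"delta_rot":[0,0,0],"claw":0.8},{"xyz":[0.2,-0.7,-6.5],"delta_rot":[0,0,2],"claw":0.8},{"xyz":[0.5,-1.7,-6.5],"delta_rot":[0,0,5],"claw":0.8},{"xyz":[0.84,-2.9,-6.5],"delta_rot":[0,0,7.6],"claw":0.8},{"xyz":[0.84,-2.9,-6.5],"delta_rot":[0,0,7.6],"claw":0.8},{"xyz":[0.84,-2.9,-6.5],"delta_rot":[0,0,7.6],"claw":0.8}]' 40
python3 - <<'E'
from h import *
c=cam("wrist"); im=crop(c,0,60,400,300,2); cv2.imwrite("pics/w2.png",np.clip(im*1.5,0,255).astype(np.uint8)); print(r.get_state()["tcp_pos"],r.get_state()["eef_rot"])
E
```

```text
time_s: 5.52
tcp_pos: [0.5244, -0.3447, 0.1975]
eef_rot: [179.9, -0.1, -167.3]
contact_force: [-0.3, -0.1, -3.6]
gripper_width: 0.034
gripper_force: 40.0
[ 0.52465802 -0.34435195  0.19786885] [ 1.79935149e+02 -5.98473779e-02 -1.67222373e+02]
```

View pics/w2.png

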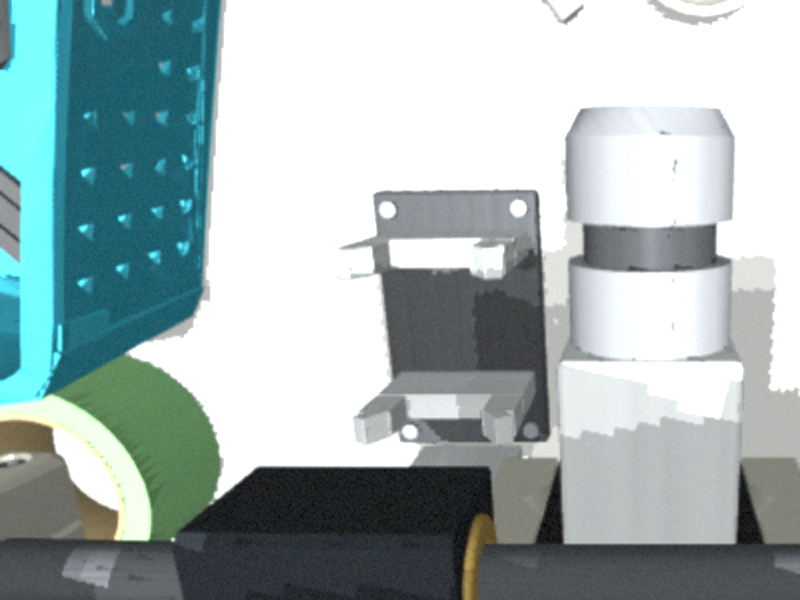

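The crop shows the nest's base screws at (388,210), (518,208), (531,430) and (410,431). The axle is held straight, with body edges at x 560 and 742 and the body's front edge at row 362.

Run:
```python
from h import *
c=cam("wrist"); s=r.get_state(); f=lambda L:[(x/2,60+y/2) for x,y in L]
N=plane(c,f([(388,210),(518,208),(531,430),(410,431)]),0.011); print("screws",N.round(4),N.mean(0).round(4))
for a,b2 in((0,3),(1,2),(1,0),(2,3)): print(yaw(N[b2]-N[a]),np.linalg.norm(N[b2]-N[a]).round(4))
zt=s["tcp_pos"][2]-0.0038+0.034
A=plane(c,f([(560,362),(742,362),(557,540),(737,540)]),zt)
R=Rot.from_euler("xyz",s["eef_rot"],degrees=True)
print("axle in tool",R.inv().apply(A-s["tcp_pos"]).round(4))
S=plane(c,f([(391,238),(484,241),(408,395),(482,395)]),0.045); print("floors",S.round(4),S.mean(0).round(4),yaw((S[2]+S[3]-S[0]-S[1])))
P=plane(c,f([(378,276),(471,276),(395,442),(482,442),(345,276),(506,276),(355,442),(514,442)]),0.076); print("prongs",P.round(4))
```

```text
screws [[ 0.5006 -0.4733  0.011 ]
 [ 0.4868 -0.415   0.011 ]
 [ 0.5923 -0.3899  0.011 ]
 [ 0.6063 -0.449   0.011 ]] [ 0.5465 -0.4318  0.011 ]
12.97 0.1084
13.36 0.1084
-76.68 0.06
-76.64 0.0607
axle in tool [[ 0.0418 -0.0167 -0.0302]
 [ 0.0418  0.0158 -0.0302]
 [ 0.0061 -0.0186 -0.0302]
 [ 0.006   0.0161 -0.0302]]
floors [[ 0.5067 -0.4597  0.045 ]
 [ 0.4995 -0.4213  0.045 ]
 [ 0.574  -0.4435  0.045 ]
 [ 0.5666 -0.4113  0.045 ]] [ 0.5367 -0.434   0.045 ] 11.0
prongs [[ 0.5164 -0.453   0.076 ]
 [ 0.5086 -0.4181  0.076 ]
 [ 0.5828 -0.4381  0.076 ]
 [ 0.5748 -0.4033  0.076 ]
 [ 0.5191 -0.4655  0.076 ]
 [ 0.5057 -0.4051  0.076 ]
 [ 0.5865 -0.4542  0.076 ]
 [ 0.5719 -0.3906  0.076 ]]
```

Run:
```python
from h import *
go((0.546,-0.431,0.13),-167.0)
```

```text
xyz [-0.048, -2.978, 2.27] rot [0.04, -0.04, -0.19] mm 112.4
```

```bash
python3 -m crank '[{"xyz":[-0.02,-1,0.3],"delta_rot":[0,0,-0.2],"claw":0.8},{"xyz":[-0.05,-2.2,0.9],"delta_rot":[0,0,-0.2],"claw":0.8},{"xyz":[-0.05,-2.98,1.7],"delta_rot":[0,0,-0.2],"claw":0.8},{"xyz":[-0.05,-2.98,2.27],"delta_rot":[0,0,-0.2],"claw":0.8},{"xyz":[-0.05,-2.98,2.27],"delta_rot":[0,0,-0.2],"claw":0.8},{"xyz":[-0.05,-2.98,2.27],"delta_rot":[0,0,-0.2],"claw":0.8}]' 40
python3 - <<'E'
from h import *
c=cam("wrist"); im=crop(c,130,60,400,300,2); cv2.imwrite("pics/w3.png",np.clip(im*1.5,0,255).astype(np.uint8)); print(r.get_state()["tcp_pos"],r.get_state()["eef_rot"])
E
```

```text
time_s: 6.38
tcp_pos: [0.547, -0.4312, 0.1318]
eef_rot: [-179.9, 0.0, -167.0]
contact_force: [0.1, -0.4, -3.6]
gripper_width: 0.0339
gripper_force: 40.0
[ 0.54717995 -0.43135886  0.13213665] [-1.79917014e+02  8.33823663e-02 -1.66952711e+02]
```

View pics/w3.png

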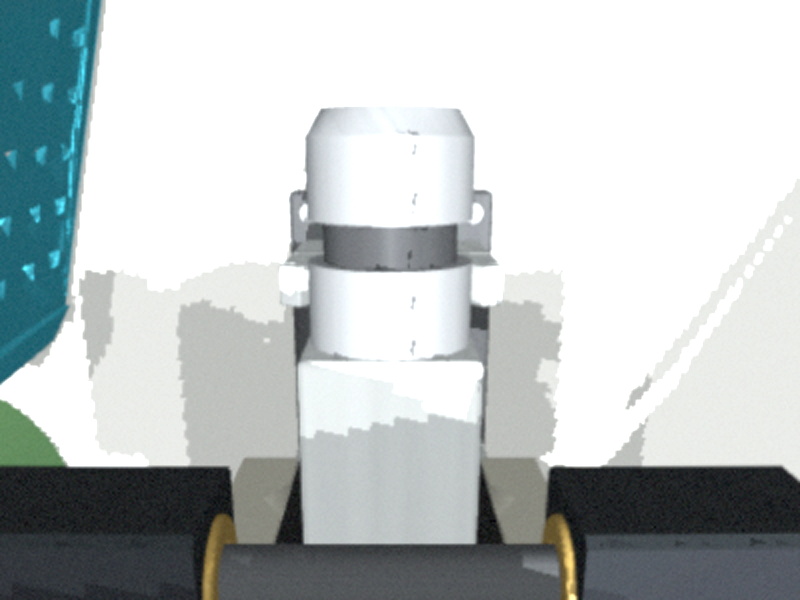

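The prong outer edges (279, 503), base edges (290, 492) and axle edges (300, 482) share the centre x≈391, so the axle is lined up with the slots. I'll lower it.

```bash
python3 -m crank '[{"xyz":[0.05,0,0.5],"delta_rot":[0,0,0],"claw":0.8},{"xyz":[0.05,0,1.1],"delta_rot":[0,0,0],"claw":0.8},{"xyz":[0.05,0,1.6],"delta_rot":[0,0,0],"claw":0.8},{"xyz":[0.05,0,2.0],"delta_rot":[0,0,0],"claw":0.8},{"xyz":[0.05,0,2.35],"delta_rot":[0,0,0],"claw":0.8},{"xyz":[0.05,0,2.55],"delta_rot":[0,0,0],"claw":0.8},{"xyz":[0.05,0,2.6],"delta_rot":[0,0,0],"claw":0.8},{"xyz":[0.05,0,2.6],"delta_rot":[0,0,0],"claw":0.8},{"xyz":[0.05,0,2.6],"delta_rot":[0,0,0],"claw":0.8}]' 40
```

```text
time_s: 7.55
tcp_pos: [0.5436, -0.4328, 0.0559]
eef_rot: [-179.9, -0.1, -167.0]
contact_force: [-11.4, 5.6, 21.2]
gripper_width: 0.0336
gripper_force: 40.0
```

Contact came about 7 mm too high, with a push toward −x. The back end is probably on the back stop, meaning the base isn't centred on the saddles. I'll back up a little and recompute the saddle position along x from the prong rows in w3 (265–305).

```bash
python3 -m crank '[{"xyz":[0,0,-0.6],"delta_rot":[0,0,0],"claw":0.8},{"xyz":[0,0,-1.2],"delta_rot":[0,0,0],"claw":0.8},{"xyz":[0,0,-1.6],"delta_rot":[0,0,0],"claw":0.8},{"xyz":[0,0,-1.6],"delta_rot":[0,0,0],"claw":0.8},{"xyz":[0,0,-1.6],"delta_rot":[0,0,0],"claw":0.8}]' 40
python3 - <<'E'
from h import *
c=cam("wrist"); s=r.get_state(); cv2.imwrite("pics/w4.png",np.clip(crop(c,130,60,400,300,2)*1.5,0,255).astype(np.uint8))
print(s["tcp_pos"],s["eef_rot"])
T=np.eye(4);T[:3,:3]=Rot.from_euler("xyz",[-179.917,.0834,-166.953],degrees=True).as_matrix();T[:3,3]=[.54718,-.43136,.13214]
tcp=T[:3,3].copy(); R=T[:3,:3]; T=T@np.array(c["hand_eye"]); c["R"],c["o"]=T[:3,:3],T[:3,3]
f=lambda L:[(130+x/2,60+y/2) for x,y in L]
tool=lambda P:((P-tcp)@R).round(4)
print("prong top z76",tool(plane(c,f([(282,265),(282,305),(500,265),(500,305)]),.076)))
print("base front z10",tool(plane(c,f([(292,191),(490,191)]),.010)))
print("body front",tool(plane(c,f([(300,362),(482,362)]),tcp[2]-.0038+.034)), "nose top-tip(z+13)",tool(plane(c,f([(390,107)]),tcp[2]-.0038+.017)), "groove",tool(plane(c,f([(390,225),(390,268)]),tcp[2]-.0038+.017+.014)))
E
```

```text
time_s: 8.18
tcp_pos: [0.5447, -0.4319, 0.0999]
eef_rot: [180.0, -0.0, -167.0]
contact_force: [-0.3, 0.1, -4.9]
gripper_width: 0.0339
gripper_force: 40.0
[ 0.54451897 -0.43181398  0.09967461] [ 1.79943063e+02 -5.08413127e-02 -1.67034842e+02]
prong top z76 [[ 0.0459 -0.0318  0.0561]
 [ 0.0341 -0.0322  0.0561]
 [ 0.0459  0.0313  0.056 ]
 [ 0.0341  0.0318  0.056 ]]
base front z10 [[ 0.0633 -0.0366  0.1221]
 [ 0.0633  0.0364  0.122 ]]
body front [[ 0.0415 -0.0167 -0.0302]
 [ 0.0415  0.0159 -0.0303]] nose top-tip(z+13) [[ 0.0857 -0.0006 -0.0133]] groove [[ 0.0655 -0.0006 -0.0273]
 [ 0.058  -0.0006 -0.0273]]
```

View pics/w4.png

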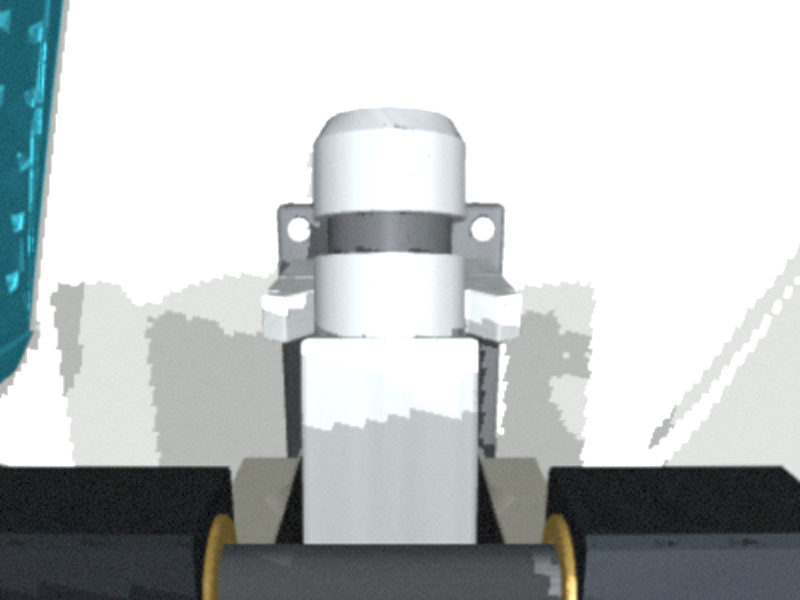

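View w4 shows the same lateral centring, but the axle pitched nose-down by about 9–10° in the fingers (body front row 362→338, nose width 167→152). The saddle positions also put the nest origin about 5 mm nearer than the base centre. I'll tilt the tool to level the axle, shift about 8 mm toward the front and lower it gently with a lighter grip.

```bash
python3 -m crank '[{"xyz":[0.27,0,0],"delta_rot":[0,5,0],"claw":0.8},{"xyz":[0.27,0,0],"delta_rot":[0,9.5,0],"claw":0.8},{"xyz":[0.27,0,0.3],"delta_rot":[0,9.5,0],"claw":0.8},{"xyz":[0.27,0,0.7],"delta_rot":[0,9.5,0],"claw":0.8},{"xyz":[0.27,0,1.05],"delta_rot":[0,9.5,0],"claw":0.8},{"xyz":[0.27,0,1.3],"delta_rot":[0,9.5,0],"claw":0.8},{"xyz":[0.27,0,1.45],"delta_rot":[0,9.5,0],"claw":0.8},{"xyz":[0.27,0,1.5],"delta_rot":[0,9.5,0],"claw":0.8},{"xyz":[0.27,0,1.5],"delta_rot":[0,9.5,0],"claw":0.8}]' 25
```

```text
time_s: 9.35
tcp_pos: [0.5372, -0.4341, 0.0558]
eef_rot: [-180.0, -9.5, -167.0]
contact_force: [0.3, 0.9, -4.5]
gripper_width: 0.0339
gripper_force: 25.0
```

```bash
python3 -m crank '[{"xyz":[0,0,0.08],"delta_rot":[0,0,0],"claw":0.8},{"xyz":[0,0,0.14],"delta_rot":[0,0,0],"claw":0.8},{"xyz":[0,0,0.17],"delta_rot":[0,0,0],"claw":0.8},{"xyz":[0,0,0.17],"delta_rot":[0,0,0],"claw":0.8}]' 25
```

```text
time_s: 9.85
tcp_pos: [0.5361, -0.4341, 0.0504]
eef_rot: [180.0, -9.5, -167.0]
contact_force: [-0.7, 1.0, -3.6]
gripper_width: 0.034
gripper_force: 25.0
```

```bash
python3 -m crank '[{"xyz":[0,0,0.05],"delta_rot":[0,0,0],"claw":0.8},{"xyz":[0,0,0.08],"delta_rot":[0,0,0],"claw":0.8},{"xyz":[0,0,0.08],"delta_rot":[0,0,0],"claw":0.8}]' 15
```

```text
time_s: 10.22
tcp_pos: [0.5366, -0.4343, 0.0491]
eef_rot: [-179.9, -9.4, -167.0]
contact_force: [1.5, 3.8, 3.5]
gripper_width: 0.034
gripper_force: 15.0
```

```bash
python3 -m crank '[{"xyz":[0,0,0],"delta_rot":[0,0,0],"claw":0.5},{"xyz":[0,0,0],"delta_rot":[0,0,0],"claw":0.2},{"xyz":[0,0,0],"delta_rot":[0,0,0],"claw":0.0},{"xyz":[0,0,0],"delta_rot":[0,0,0],"claw":0.0},{"xyz":[0,0,0],"delta_rot":[0,0,0],"claw":0.0},{"xyz":[0.12,0,-0.7],"delta_rot":[0,0,0],"claw":0},{"xyz":[0.3,0,-1.8],"delta_rot":[0,0,0],"claw":0},{"xyz":[0.55,0,-3.3],"delta_rot":[0,0,0],"claw":0},{"xyz":[0.83,0,-4.93],"delta_rot":[0,-9.5,0],"claw":0},{"xyz":[0.83,0,-4.93],"delta_rot":[0,-9.5,0],"claw":0},{"xyz":[0.83,0,-4.93],"delta_rot":[0,-9.5,0],"claw":0},{"xyz":[0.83,0,-4.93],"delta_rot":[0,-9.5,0],"claw":0}]' 15
python3 - <<'E'
from h import *
c=cam("wrist"); t=cam("top"); s=r.get_state(); print(s["tcp_pos"],s["eef_rot"])
a=crop(c,200,100,200,200,3); b=crop(c,200,100,1,1,1)
p=crop(t,200,180,75,75,8)[:600,:]
m=np.hstack([a[:,:400+0],cv2.resize(crop(t,195,150,80,120,5),(400,600))]) if 0 else None
a=cv2.resize(c["img"][100:330,240:440],(400,460)); b=cv2.resize(t["img"][170:262,205:285],(400,460),interpolation=cv2.INTER_CUBIC)
cv2.imwrite("pics/w5.png",np.clip(np.hstack([a,b])*1.5,0,255).astype(np.uint8))
E
```

```text
time_s: 11.72
tcp_pos: [0.5352, -0.4338, 0.1965]
eef_rot: [179.9, -0.1, -167.0]
contact_force: [0.9, -0.8, -0.8]
gripper_width: 0.0877
gripper_force: 0.0
[ 0.53547816 -0.43378414  0.19636266] [ 1.79899607e+02 -1.46176575e-01 -1.66999210e+02]
```

View pics/w5.png

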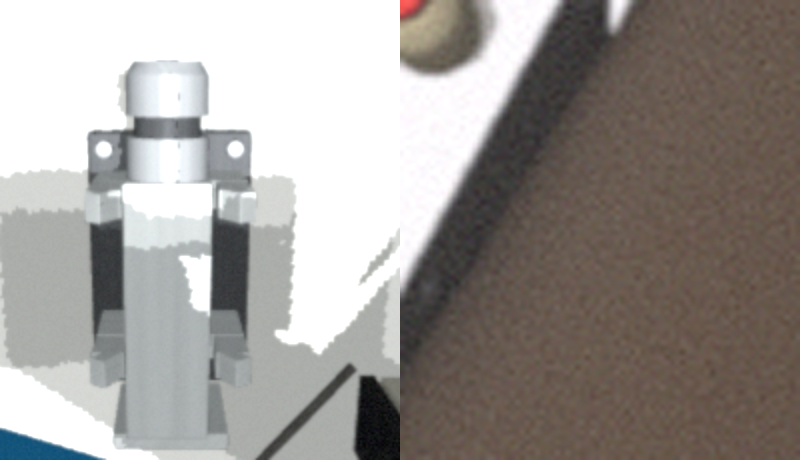

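The axle lies in the saddles. Body edges are at px 302 and 346, with its front at row 191.5 and back at row 319. The journal is centred at x≈323.5, with the groove at rows 158–168 and the nose at row 131. I'll compute the seated pose and check it against the sizes.

Run:
```python
from h import *
c=cam("wrist"); s=r.get_state(); R=Rot.from_euler("xyz",s["eef_rot"],degrees=True); tool=lambda P:R.inv().apply(P-s["tcp_pos"]).round(4)
f=lambda L:[(240+x/2,100+y/2) for x,y in L]
B=plane(c,f([(124,183),(212,183),(126,438),(209,438)]),.079); j=(B[0]+B[1])/2;b=(B[2]+B[3])/2
print("body",tool(B),yaw(b-j),np.linalg.norm(b-j),np.linalg.norm(B[0]-B[1]),np.linalg.norm(B[2]-B[3]))
G=plane(c,f([(167,117),(167,137)]),.062+.0145); print("groove top edges",tool(G),G.mean(0).round(4))
n=plane(c,f([(167,62)]),.062+.0); print("nose",n.round(4),tool(n))
Pr=plane(c,f([(103,187),(103,221),(235,187),(235,221),(106,348),(106,384),(235,348),(235,384)]),.076); print("prongs",tool(Pr),Pr.mean(0).round(4))
u=(b-j)/np.linalg.norm(b-j); o=j+u*.043; o2=b-u*.063; print("origin",o.round(4),o2.round(4),"groove from each",(o-u*.063).round(4),(o2-u*.063).round(4))
```

```text
body [[ 0.0375 -0.0174  0.1176]
 [ 0.0375  0.0153  0.1177]
 [-0.0676 -0.0185  0.1174]
 [-0.0677  0.0158  0.1174]] 12.84 0.10514473928355905 0.03271623952214168 0.034223188140406084
groove top edges [[ 0.0613 -0.0014  0.1202]
 [ 0.0541 -0.0014  0.1202]] [ 0.4794 -0.4481  0.0765]
nose [[ 0.4568 -0.4533  0.062 ]] [[ 0.0809 -0.0014  0.1347]]
prongs [[ 0.0355 -0.0255  0.1206]
 [ 0.0225 -0.0259  0.1206]
 [ 0.0355  0.0242  0.1207]
 [ 0.0225  0.0245  0.1206]
 [-0.0291 -0.026   0.1204]
 [-0.0448 -0.0264  0.1204]
 [-0.0292  0.0257  0.1205]
 [-0.0449  0.0261  0.1205]] [ 0.5393 -0.4332  0.076 ]
origin [ 0.541  -0.4337  0.079 ] [ 0.5401 -0.4338  0.079 ] groove from each [ 0.4795 -0.4477  0.079 ] [ 0.4787 -0.4479  0.079 ]
```

Run:
```python
from h import *
t=cam("top"); P=plane(t,[(221,213.75),(247.5,206)],.14); print(P.round(4),P.mean(0).round(4),np.linalg.norm(P[1]-P[0]),yaw(P[0]-P[1])-90)
go((0.43,-0.26,0.25),-164); go((*P.mean(0)[:2],0.25),-164)
```

```text
[[ 0.5547 -0.0532  0.14  ]
 [ 0.5684 -0.1027  0.14  ]] [ 0.5615 -0.078   0.14  ] 0.051413434793295285 15.450000000000003
xyz [2.132, 6.444, -1.763] rot [0.08, -0.11, -3.0] mm 210.4
xyz [-3.505, 11.37, -1.767] rot [0.08, -0.11, -3.0] mm 360.9
```

```bash
python3 -m crank '[{"xyz":[1.2,2,-1.76],"delta_rot":[0,0,0],"claw":0},{"xyz":[2.1,4,-1.76],"delta_rot":[0,0,0],"claw":0},{"xyz":[2.1,6.4,-1.76],"delta_rot":[0,0,-3],"claw":0},{"xyz":[2.1,6.4,-1.76],"delta_rot":[0,0,-3],"claw":0},{"xyz":[-3.5,11.4,-1.76],"delta_rot":[0,0,-3],"claw":0},{"xyz":[-3.5,11.4,-1.76],"delta_rot":[0,0,-3],"claw":0},{"xyz":[-3.5,11.4,-1.76],"delta_rot":[0,0,-3],"claw":0},{"xyz":[-3.5,11.4,-1.76],"delta_rot":[0,0,-3],"claw":0},{"xyz":[-3.5,11.4,-1.76],"delta_rot":[0,0,-3],"claw":0},{"xyz":[-3.5,11.4,-1.76],"delta_rot":[0,0,-3],"claw":0}]' 15
python3 - <<'E'
from h import *
c=cam("wrist"); s=r.get_state(); print(s["tcp_pos"],s["eef_rot"])
P=proj(c,[[.5615,-.078,.14],[.5615,-.078,.1],[.5615,-.078,.0]]); print(P.round())
im=c["img"]; x,y=P[0].astype(int); x0=max(0,x-133);y0=max(0,y-100); print(x0,y0)
cv2.imwrite("pics/w6.png",np.clip(crop(c,x0,y0,266,200,3)*1.6,0,255).astype(np.uint8))
E
```

```text
time_s: 13.18
tcp_pos: [0.561, -0.0773, 0.2504]
eef_rot: [180.0, -0.1, -164.0]
contact_force: [-0.2, -0.0, 0.2]
gripper_width: 0.0878
gripper_force: 0.0
[ 0.56085051 -0.07776976  0.25061597] [-1.79999490e+02 -4.80817379e-02 -1.64032947e+02]
[[324. 243.]
 [325. 230.]
 [325. 208.]]
191 142
```

View pics/w6.png

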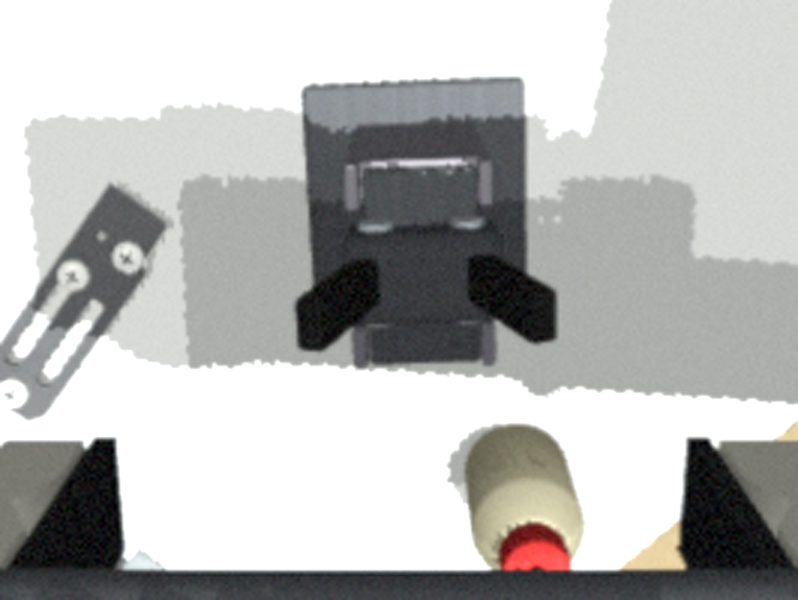

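The close view shows the stand base edge from (305,88) to (522,78). The handle tops have outer edges at crop x 297 (rows 298–347) and x 556 (rows 290–341). The lips are at (351,186), (485,181), (361,342) and (490,341). The oiler stands beyond the pliers at (525,500).

Run:
```python
from h import *
c=cam("wrist"); s=r.get_state(); R=Rot.from_euler("xyz",s["eef_rot"],degrees=True); tool=lambda P:R.inv().apply(P-s["tcp_pos"]).round(4)
f=lambda L:[(191+x/3,142+y/3) for x,y in L]
H=plane(c,f([(297,298),(297,347),(556,290),(556,341)]),.152); print("handles",tool(H),H.mean(0).round(4),"w",np.linalg.norm(H[0]-H[2]))
d=(H[0]+H[1]-H[2]-H[3]); print("yaw", yaw(d)-90, yaw(-d)-90)
L=plane(c,f([(351,186),(485,181),(361,342),(490,341)]),.099); print("lips",tool(L),L.mean(0).round(4)); 
print([yaw(L[1]-L[0])-90,yaw(L[3]-L[2])-90,yaw(L[2]-L[0])])
B=plane(c,f([(305,88),(522,78)]),.008); print("base",tool(B),np.linalg.norm(B[1]-B[0]),yaw(B[1]-B[0])-90)
O=plane(c,f([(535,555)]),.118); print("oiler top",tool(O),O)
```

```text
handles [[ 0.0041 -0.0254  0.0988]
 [-0.0083 -0.0257  0.0988]
 [ 0.0061  0.0367  0.0988]
 [-0.0067  0.0372  0.0988]] [ 0.5603 -0.0722  0.152 ] w 0.06212088750196584
yaw -162.43 17.569999999999993
lips [[ 0.0216 -0.0145  0.1518]
 [ 0.0231  0.0232  0.1518]
 [-0.0246 -0.0121  0.1518]
 [-0.0242  0.0256  0.1518]] [ 0.5602 -0.0724  0.099 ]
[np.float64(18.120000000000005), np.float64(16.42), np.float64(18.86)]
base [[ 0.0403 -0.0345  0.2428]
 [ 0.0438  0.0425  0.2428]] 0.07708524896067692 18.560000000000002
oiler top [[-0.0839  0.0388  0.1328]] [[ 0.63069148 -0.01773383  0.118     ]]
```

Run:
```python
from h import *
go((.5603,-.0723,.114),-161.8)
```

```text
xyz [-0.04, 0.188, 4.561] rot [-0.0, -0.03, -2.26] mm 136.9
```

```bash
python3 -m crank '[{"xyz":[-0.04,0.19,1],"delta_rot":[0,0,-2.2],"claw":0},{"xyz":[-0.04,0.19,2.4],"delta_rot":[0,0,-2.2],"claw":0},{"xyz":[-0.04,0.19,3.6],"delta_rot":[0,0,-2.2],"claw":0},{"xyz":[-0.04,0.19,4.3],"delta_rot":[0,0,-2.2],"claw":0},{"xyz":[-0.04,0.19,4.56],"delta_rot":[0,0,-2.2],"claw":0},{"xyz":[-0.04,0.19,4.56],"delta_rot":[0,0,-2.2],"claw":0.1},{"xyz":[-0.04,0.19,4.56],"delta_rot":[0,0,-2.2],"claw":0.25},{"xyz":[-0.04,0.19,4.56],"delta_rot":[0,0,-2.2],"claw":0.35},{"xyz":[-0.04,0.19,4.56],"delta_rot":[0,0,-2.2],"claw":0.45},{"xyz":[-0.04,0.19,4.56],"delta_rot":[0,0,-2.2],"claw":0.6},{"xyz":[-0.04,0.19,4.56],"delta_rot":[0,0,-2.2],"claw":0.8},{"xyz":[-0.04,0.19,4.56],"delta_rot":[0,0,-2.2],"claw":0.8},{"xyz":[-0.04,0.19,4.56],"delta_rot":[0,0,-2.2],"claw":0.8},{"xyz":[-0.04,0.19,4.56],"delta_rot":[0,0,-2.2],"claw":0.8}]' 45
```

```text
time_s: 15.02
tcp_pos: [0.562, -0.0711, 0.1162]
eef_rot: [-180.0, 0.2, -161.8]
contact_force: [-2.6, 2.9, 9.0]
gripper_width: 0.0323
gripper_force: 45.0
```

```bash
python3 -m crank '[{"xyz":[0,0,-0.2],"delta_rot":[0,0,0],"claw":0.8},{"xyz":[0,0,-0.6],"delta_rot":[0,0,0],"claw":0.8},{"xyz":[0,0,-1.2],"delta_rot":[0,0,0],"claw":0.8},{"xyz":[0,0,-2.0],"delta_rot":[0,0,0],"claw":0.8},{"xyz":[0,0,-2.8],"delta_rot":[0,0,0],"claw":0.8},{"xyz":[0,0,-3.5],"delta_rot":[0,0,0],"claw":0.8},{"xyz":[0,0,-3.7],"delta_rot":[0,0,0],"claw":0.8},{"xyz":[0,0,-3.7],"delta_rot":[0,0,0],"claw":0.8}]' 45
python3 - <<'E'
from h import *
go((.42,-.20,.24),12.9-180); go((.40,-.40,.24),12.9-180)
E
```

```text
time_s: 16.02
tcp_pos: [0.5607, -0.0716, 0.2251]
eef_rot: [180.0, 0.0, -161.8]
contact_force: [-0.8, -0.2, -2.7]
gripper_width: 0.0327
gripper_force: 45.0
xyz [5.789, -2.605, -0.498] rot [0.01, 0.01, 5.26] mm 191.0
xyz [8.5, -8.732, -0.5] rot [0.01, 0.01, 5.26] mm 365.9
```

```bash
python3 -m crank '[{"xyz":[1.5,-0.6,-0.5],"delta_rot":[0,0,1.5],"claw":0.8},{"xyz":[3,-1.3,-0.5],"delta_rot":[0,0,3],"claw":0.8},{"xyz":[4.5,-2,-0.5],"delta_rot":[0,0,4.5],"claw":0.8},{"xyz":[5.4,-2.4,-0.5],"delta_rot":[0,0,5.2],"claw":0.8},{"xyz":[5.8,-2.6,-0.5],"delta_rot":[0,0,5.2],"claw":0.8},{"xyz":[5.8,-2.6,-0.5],"delta_rot":[0,0,5.2],"claw":0.8},{"xyz":[5.8,-2.6,-0.5],"delta_rot":[0,0,5.2],"claw":0.8}]' 45
python3 - <<'E'
from h import *
c=cam("wrist"); s=r.get_state(); print(s["tcp_pos"],s["eef_rot"])
cv2.imwrite("pics/w7.png",c["img"])
R=Rot.from_euler("xyz",s["eef_rot"],degrees=True); W=lambda p:R.apply(np.atleast_2d(p))+s["tcp_pos"]
z=.0162
print("expect px: flange front edge corners",proj(c,W([[.031,-.016,z+.002],[.031,.016,z+.002],[.031,-.016,z+.008],[.031,.016,z+.008]])).round(1).tolist(),"handle top front",proj(c,W([[.009,-.017,z-.052],[.009,.017,z-.052]])).round(1).tolist(), "bottom z-82",proj(c,W([[.002,0,z+.082]])).round(1).tolist())
g=cv2.cvtColor(c["img"],cv2.COLOR_BGR2GRAY)
for x in (304,318,324,332,345): print(x,g[150:300:3,x].tolist())
for y in (205,215,225,240,255,270): print(y,g[y,270:385:3].tolist())
E
```

```text
time_s: 16.9
tcp_pos: [0.4204, -0.1997, 0.2398]
eef_rot: [180.0, -0.0, -167.0]
contact_force: [-0.1, -0.2, -2.2]
gripper_width: 0.0326
gripper_force: 45.0
[ 0.42043878 -0.19957717  0.23982184] [ 1.79989973e+02 -2.48470015e-02 -1.66991186e+02]
expect px: flange front edge corners [[293.7, 234.5], [358.8, 234.4], [294.6, 231.4], [357.7, 231.4]] handle top front [[280.8, 329.8], [372.7, 329.8]] bottom z-82 [[325.7, 244.5]]
304 [216, 216, 216, 215, 216, 215, 216, 216, 216, 216, 216, 216, 216, 210, 156, 158, 158, 139, 128, 128, 129, 127, 128, 127, 127, 128, 128, 128, 125, 41, 59, 60, 60, 60, 44, 47, 48, 40, 53, 74, 90, 44, 40, 42, 48, 46, 47, 21, 17, 17]
318 [216, 215, 215, 215, 215, 216, 215, 216, 215, 215, 216, 190, 157, 158, 158, 158, 157, 154, 126, 128, 129, 127, 127, 129, 128, 129, 128, 128, 124, 40, 59, 61, 57, 49, 45, 46, 46, 47, 47, 45, 34, 32, 40, 41, 46, 45, 48, 44, 45, 45]
324 [216, 215, 216, 216, 215, 216, 216, 216, 216, 216, 216, 181, 157, 157, 157, 158, 158, 153, 129, 127, 128, 128, 128, 128, 129, 128, 127, 127, 124, 38, 57, 59, 62, 47, 43, 45, 47, 50, 46, 48, 34, 31, 39, 44
[... 916 characters left out ...]
7, 127, 128, 128, 130, 128, 128, 127, 128, 129, 128, 128, 127, 129, 129, 128, 128, 129, 127, 129, 128, 128, 127, 128, 128, 127, 127, 129, 128, 129, 128, 126, 130, 128, 128, 158]
240 [130, 129, 129, 128, 127, 127, 129, 127, 55, 56, 59, 59, 62, 60, 62, 60, 59, 60, 57, 59, 63, 59, 63, 62, 58, 57, 61, 61, 61, 96, 127, 127, 128, 127, 128, 129, 127, 128, 129]
255 [129, 128, 130, 129, 126, 76, 73, 72, 44, 44, 45, 47, 47, 49, 46, 48, 46, 46, 45, 46, 47, 43, 45, 47, 45, 45, 46, 42, 48, 69, 73, 71, 110, 130, 127, 126, 128, 130, 127]
270 [141, 132, 153, 158, 141, 29, 39, 79, 95, 92, 90, 90, 83, 36, 32, 33, 34, 32, 34, 35, 30, 35, 28, 33, 66, 86, 94, 95, 91, 89, 61, 35, 55, 128, 127, 129, 128, 127, 128]
```

Run:
```python
from h import *
from scipy.optimize import least_squares
c=cam("wrist"); s=r.get_state(); g=np.mean([cv2.cvtColor(cam("wrist")["img"],cv2.COLOR_BGR2GRAY).astype(float) for _ in range(3)],0)
def cross(v,lv): 
    i=np.where((v[:-1]-lv)*(v[1:]-lv)<0)[0]; return i+(v[i]-lv)/(v[i]-v[i+1])
for y in (236,238,240,242): a=g[y,280:310];b=g[y,340:370]; print(y,280+cross(a,92),340+cross(b,92))
print(g[230:254,324].round().tolist()); print(g[228:256,310].round().tolist())
R=Rot.from_euler("xyz",s["eef_rot"],degrees=True); W=lambda p:R.apply(np.atleast_2d(p))+s["tcp_pos"]
for x,z in ((0,.0162),(0,.0142),(0,.0192),(.001,.0192)): print(x,z,proj(c,W([[.029+x,-.016,z+.002],[.029+x,.016,z+.002],[.029+x,0,z+.008],[.013+x,0,z+.002],[.013+x,0,z-.010],[.007+x,.014,z-.008]])).round(1).tolist())
```

```text
236 [293.44966443] [355.61627907]
238 [292.66666667] [356.46363636]
240 [292.43975904] [356.85858586]
242 [292.5] [356.9]
[128.0, 128.0, 127.0, 128.0, 125.0, 83.0, 46.0, 38.0, 53.0, 58.0, 62.0, 59.0, 60.0, 61.0, 58.0, 59.0, 61.0, 53.0, 47.0, 47.0, 46.0, 45.0, 47.0, 46.0]
[128.0, 128.0, 128.0, 129.0, 128.0, 128.0, 124.0, 81.0, 45.0, 40.0, 53.0, 59.0, 62.0, 62.0, 60.0, 60.0, 62.0, 62.0, 63.0, 61.0, 53.0, 50.0, 51.0, 47.0, 47.0, 46.0, 46.0, 47.0]
0 0.0162 [[293.7, 238.2], [358.6, 238.2], [326.1, 235.0], [326.2, 268.7], [326.3, 277.5], [355.1, 287.5]]
0 0.0142 [[293.4, 239.3], [359.0, 239.3], [326.2, 236.1], [326.2, 270.1], [326.3, 279.1], [355.5, 289.2]]
0 0.0192 [[294.2, 236.6], [358.1, 236.6], [326.1, 233.5], [326.1, 266.7], [326.2, 275.2], [354.7, 285.1]]
0.001 0.0192 [[294.2, 234.7], [358.2, 234.7], [326.1, 231.7], [326.1, 264.9], [326.2, 273.3], [354.7, 283.2]]
```

Run:
```python
from h import *
go((.4285,-.459,.24),-167.0);go((.4285,-.459,.1276),-167.0)
```

```text
xyz [1.677, -8.486, -0.003] rot [0.01, -0.02, 0.02] mm 259.5
xyz [1.676, -8.487, 3.744] rot [0.01, -0.02, 0.02] mm 282.8
```

```bash
python3 -m crank '[{"xyz":[0.3,-1,0],"delta_rot":[0,0,0],"claw":0.8},{"xyz":[0.6,-2.6,0],"delta_rot":[0,0,0],"claw":0.8},{"xyz":[0.9,-4.2,0],"delta_rot":[0,0,0],"claw":0.8},{"xyz":[1.2,-5.8,0],"delta_rot":[0,0,0],"claw":0.8},{"xyz":[1.5,-7.3,0],"delta_rot":[0,0,0],"claw":0.8},{"xyz":[1.68,-8.2,0],"delta_rot":[0,0,0],"claw":0.8},{"xyz":[1.68,-8.49,0],"delta_rot":[0,0,0],"claw":0.8},{"xyz":[1.68,-8.49,0.6],"delta_rot":[0,0,0],"claw":0.8},{"xyz":[1.68,-8.49,1.4],"delta_rot":[0,0,0],"claw":0.8},{"xyz":[1.68,-8.49,2.2],"delta_rot":[0,0,0],"claw":0.8},{"xyz":[1.68,-8.49,3.0],"delta_rot":[0,0,0],"claw":0.8},{"xyz":[1.68,-8.49,3.5],"delta_rot":[0,0,0],"claw":0.8},{"xyz":[1.68,-8.49,3.74],"delta_rot":[0,0,0],"claw":0.8},{"xyz":[1.68,-8.49,3.74],"delta_rot":[0,0,0],"claw":0.8},{"xyz":[1.68,-8.49,3.74],"delta_rot":[0,0,0],"claw":0.8},{"xyz":[1.68,-8.49,3.74],"delta_rot":[0,0,0],"claw":0.8}]' 45
python3 - <<'E'
from h import *
s=r.get_state(); print(s["tcp_pos"],s["eef_rot"]); go((.4285,-.459,.1276),-167.0)
c=cam("scene"); cv2.imwrite("pics/s2.png",c["img"])
R=Rot.from_euler("xyz",s["eef_rot"],degrees=True); W=lambda p:R.apply(np.atleast_2d(p))+s["tcp_pos"]
a=np.radians(np.arange(0,360,30)); 
print("ring outline exp",proj(c,W(np.c_[0*a,.019*np.cos(a),.0656+.019*np.sin(a)])).round(0).tolist())
rc=proj(c,W([[0,0,.0656]]))[0]; nose=proj(c,[[.4560,-.4528,.062]])[0]; print(rc,nose)
x,y=np.round(rc).astype(int); g=cv2.cvtColor(c["img"],cv2.COLOR_BGR2GRAY)
for v in range(y-26,y+27,2): print(v,' '.join(f"{k//10:2d}" for k in g[v,x-36:x+50:2]))
E
```

```text
time_s: 19.15
tcp_pos: [0.4282, -0.4598, 0.1288]
eef_rot: [-179.9, 0.1, -167.0]
contact_force: [-0.1, 0.3, -1.2]
gripper_width: 0.0323
gripper_force: 45.0
[ 0.42823205 -0.45981221  0.12876355] [-1.79941699e+02  5.59040606e-02 -1.67028583e+02]
xyz [-0.015, 0.024, 0.039] rot [-0.06, 0.06, -0.03] mm 1.4
ring outline exp [[402.0, 349.0], [404.0, 353.0], [408.0, 357.0], [414.0, 360.0], [420.0, 360.0], [425.0, 358.0], [428.0, 355.0], [427.0, 350.0], [422.0, 346.0], [416.0, 343.0], [410.0, 343.0], [405.0, 345.0]]
[414.91454192 351.73992967] [416.89209507 338.50082656]
326  8  8  8  8  7  8  8  8  7  4  8  9  5  2  2  2  2  2  2  2  2  2  2  2  0  0  1  4  8  8  8  8 16 19 19 19 19 19 19 19 19 19 19
328  8  8  8  8  8  8  7  8  6  4  9  8  4  2  2  3  2  2  3  2  2  2  2  2  1  0  1  5  8  8  8  9 18 19 19 19 19 19 19 19 19 19 19
330  8  7  8  8  8  8  8  8  6  4  9  8  3  2  2  2  2  2  3  2  3  2  2  2  2  2  2  3  8  8  7 12 19 19 19 19 19 19 19 19 19 19 19
332  8  8  8  8  8  8  8  8  4  5  9  8  3  3  5  4  3  2  2  2  2  2  3  3  3  2  3  4  9  8  6 17 19 19 19 19 19 19 19 19 19 19 19

[... 2358 characters left out ...]
 8  8  7  8  8  8  8  8  8  8  8  8
370  8  8  8  8 15 16 16 14  8  8  8  8  8  8  8  8  8  8  7  8  8  8  8  8  8  8  8  8  8  8  7  8  8  8  8  8  8  8  7  8  8  7  7
372  8  8  8  8 14 16 16 12  8  8  7  8  8  8  8  8  8  8  7  8  8  8  8  8  8  8  8  8  8  8  8  8  8  8  8  8  8  8  8  7  8  8  8
374  8  8  8 11 16 16 16 12  8  8  8  8  8  8  8  8  8  8  8  8  8  8  8  8  8  8  8  8  8  8  8  8  8  8  8  8  8  8  8  7  8  8  8
376  8  8  8 14 16 16 16  9  8  8  7  8  8  8  8  8  8  8  8  8  8  8  8  8  8  8  8  8  8  8  8  8  8  8  8  8  8  7  8  8  8  8  8
378  8  8  8  9 14 15 16 11  8  8  8  8  8  8  8  8  8  8  8  8  8  8  8  8  8  8  8  8  8  8  8  8  8  8  8  8  8  8  8  8  7  8  8
```

The scene pixels around the ring match the expected outline: lower inner arc near row 361 and left inner edge near column 402, agreeing to about 1–2 px. I'll apply the small correction before sliding on.

```bash
python3 -m crank '[{"xyz":[0,0.02,0.04],"delta_rot":[0,0,0],"claw":0.8},{"xyz":[0,0.02,0.04],"delta_rot":[0,0,0],"claw":0.8},{"xyz":[0,0.02,0.04],"delta_rot":[0,0,0],"claw":0.8}]' 45
python3 - <<'E'
from h import *
go((.4285,-.459,.1276),-167.0); go((.4792,-.4474,.1276),-167.0); print(r.get_state()["contact_force"])
E
```

```text
time_s: 19.58
tcp_pos: [0.4277, -0.459, 0.1267]
eef_rot: [-180.0, -0.0, -167.0]
contact_force: [-0.8, -0.2, -1.4]
gripper_width: 0.0324
gripper_force: 45.0
xyz [-0.025, -0.007, -0.029] rot [-0.0, -0.01, -0.03] mm 1.2
xyz [-1.759, -0.009, -0.029] rot [-0.0, -0.01, -0.03] mm 52.8
[-0.79323152 -0.23101717 -1.44056695]
```

```bash
python3 -m crank '[{"xyz":[-0.2,0,0],"delta_rot":[0,0,0],"claw":0.8},{"xyz":[-0.4,0,0],"delta_rot":[0,0,0],"claw":0.8},{"xyz":[-0.6,0,0],"delta_rot":[0,0,0],"claw":0.8},{"xyz":[-0.75,0,0],"delta_rot":[0,0,0],"claw":0.8},{"xyz":[-0.9,0,0],"delta_rot":[0,0,0],"claw":0.8},{"xyz":[-1.05,0,0],"delta_rot":[0,0,0],"claw":0.8},{"xyz":[-1.15,0,0],"delta_rot":[0,0,0],"claw":0.8},{"xyz":[-1.15,0,0],"delta_rot":[0,0,0],"claw":0.8}]' 45
python3 - <<'E'
from h import *
s=r.get_state(); print(s["contact_force"],s["moment"]); go((.4792,-.4474,.1276),-167.0)
E
```

```text
time_s: 20.58
tcp_pos: [0.4615, -0.4511, 0.1267]
eef_rot: [180.0, -0.0, -167.0]
contact_force: [-0.7, -0.8, -1.7]
gripper_width: 0.0332
gripper_force: 45.0
[-0.72224097 -0.78798656 -1.66144362] [ 0.01375162 -0.16522108  0.01531422]
xyz [-0.603, -0.011, -0.03] rot [0.0, -0.0, -0.02] mm 18.1
```

```bash
python3 -m crank '[{"xyz":[-0.12,-0.01,-0.02],"delta_rot":[0,0,0],"claw":0.8},{"xyz":[-0.25,-0.01,-0.02],"delta_rot":[0,0,0],"claw":0.8},{"xyz":[-0.38,-0.01,-0.02],"delta_rot":[0,0,0],"claw":0.8},{"xyz":[-0.5,-0.01,-0.02],"delta_rot":[0,0,0],"claw":0.8},{"xyz":[-0.6,-0.01,-0.02],"delta_rot":[0,0,0],"claw":0.8},{"xyz":[-0.6,-0.01,-0.02],"delta_rot":[0,0,0],"claw":0.8},{"xyz":[-0.6,-0.01,-0.02],"delta_rot":[0,0,0],"claw":0.8}]' 45
python3 - <<'E'
from h import *
c=cam("wrist"); s=r.get_state(); print(s["tcp_pos"],s["contact_force"],s["moment"],s["gripper_width"]); go((.4792,-.4474,.1276),-167.0)
R=Rot.from_euler("xyz",s["eef_rot"],degrees=True); W=lambda p:R.apply(np.atleast_2d(p))+s["tcp_pos"]
u=np.array([.9744,.225,0]); O=np.array([.5408,-.4331,.062]); up=np.array([0,0,1]); n=np.array([-.225,.9744,0])
c2=cam("scene"); cv2.imwrite("pics/s3.png",c2["img"])
print("nose exp wrist: tip",proj(c,[O-.087*u+.013*up,O-.087*u]).round(1).tolist(),"flange front edge",proj(c,W([[.029,0,.0242]])).round(1).tolist())
g=cv2.cvtColor(c["img"],cv2.COLOR_BGR2GRAY); print(g[180:245:2,324].tolist())
print("scene: ring",proj(c2,W([[0,0,.0656]])).round(1).tolist(),"nose",proj(c2,[O-.087*u]).round(1).tolist())
E
```

```text
time_s: 21.45
tcp_pos: [0.4789, -0.4474, 0.1273]
eef_rot: [180.0, -0.0, -167.0]
contact_force: [-0.2, 0.2, -2.1]
gripper_width: 0.0331
gripper_force: 45.0
[ 0.4788694  -0.44744418  0.1273325 ] [-0.03354718  0.00432102 -2.05164547] [ 0.0221041  -0.17555832 -0.00422398] 0.032469402258116835
xyz [-0.011, -0.001, -0.009] rot [0.0, -0.0, -0.03] mm 0.4
nose exp wrist: tip [[325.9, 231.6], [325.8, 226.3]] flange front edge [[326.0, 235.0]]
[217, 217, 217, 217, 216, 217, 217, 217, 180, 159, 159, 157, 158, 158, 159, 160, 137, 128, 128, 129, 126, 77, 46, 30, 61, 73, 91, 90, 40, 52, 60, 62, 61]
scene: ring [[418.8, 328.0]] nose [[416.8, 338.5]]
```

Run:
```python
from h import *
c=cam("wrist"); g=cv2.cvtColor(c["img"],cv2.COLOR_BGR2GRAY)
for y in (228,231,234,240): print(y,g[y,276:376:2].tolist())
```

```text
228 [130, 129, 132, 127, 128, 127, 129, 128, 129, 129, 129, 130, 129, 107, 69, 69, 67, 70, 67, 68, 66, 68, 66, 62, 64, 62, 62, 68, 70, 69, 68, 70, 68, 71, 76, 87, 128, 128, 129, 128, 129, 157, 204, 205, 205, 206, 205, 206, 204, 156]
231 [129, 128, 127, 128, 129, 130, 129, 129, 129, 129, 131, 130, 118, 70, 72, 79, 82, 84, 86, 84, 85, 85, 85, 82, 81, 81, 83, 83, 88, 90, 89, 90, 88, 84, 80, 72, 92, 129, 129, 128, 128, 129, 160, 206, 206, 206, 207, 206, 204, 140]
234 [128, 129, 127, 127, 129, 128, 129, 128, 129, 125, 124, 117, 72, 74, 78, 79, 82, 84, 86, 89, 90, 92, 92, 92, 91, 92, 91, 90, 89, 89, 90, 85, 88, 81, 81, 74, 69, 96, 127, 126, 130, 131, 201, 206, 205, 205, 206, 206, 204, 180]
240 [129, 127, 129, 129, 128, 129, 131, 129, 118, 60, 61, 60, 64, 62, 59, 63, 59, 61, 63, 62, 60, 61, 59, 58, 61, 60, 62, 62, 58, 61, 61, 61, 57, 60, 59, 62, 58, 60, 59, 63, 67, 127, 160, 207, 206, 206, 206, 205, 203, 139]
```

The nose (centre column 324.7) lines up with the flange (324.7), and contact force is about zero, so I'm handing in.

```bash
python3 -c "
from plant import r, job
print(job.close_job()); print(r.get_state()['time_s'])"
```

```text
the job is handed in; nothing more can be done
None
the job is handed in; nothing more can be done
```

The axle lies in the nest, let go, and the squeezed pliers hold the spread circlip over its groove with near-zero contact force; I handed the job in at about 21.5 s, but no verdict came back.

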